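# Draw the inside bolt of a test guard with the swarf hook and open its lid

## Task

The tested casting is locked inside the grey test guard: the bolt that holds the clear lid sits inside, beyond finger reach. Take the swarf hook by its wooden handle, reach its bent toe in through the front window, draw the bolt fully back towards the window with it, and lay the hook down flat on the worktop again. Then swing the lid up by its black handle until it stands fully open; do not force the lid while it is bolted, and leave the other things where they are.

Things in the scene. Friction and masses are not known exactly. Their poses are not given: they have to be found in the camera images.
- hook: swarf hook, loose, 0.14 kg, 222 mm long, lying flat. Origin under the middle of its handle, at bench height; x from handle to toe, z up. Flat-sided brown wooden handle x = -50 to 44 mm, 24 mm wide (y), 28 mm high; ferrule to x = 54; then a steel rod, 7 mm thick, its axis 14 mm above the underside, straight to x = 155 mm, then bent to the right (-y). Balance point about x = 20 mm
- hook_toe (a point): middle of the hook's bent toe, at (167, -16, 14) mm in the hook's frame, axes as hook. The toe is 7 mm thick, runs to the right (-y) and leans slightly back: outer end at x = 164, y = -28 mm; the farthest point of the bend is at x = 171 mm
- guard: test guard: fixed grey steel box 130 deep (x) x 210 wide (y) x 112 mm high, walls 4 mm; clear lid on top. Origin: centre of its underside on the worktop; front panel is the -x face; y to the left seen from the front; z up. Inside, the bolt's steel housing (59 mm high) stands behind the window; a casting sits in the left half (y > 20 mm)
- window (a point): centre of the rubber-edged window in the front panel, at (-65, -35, 76) mm in the guard's frame, axes as guard. The clear opening is 84 mm wide (y = -77 to +7 mm) and 46 mm high (z = 53 to 99 mm)
- bolt_knob (a point): on the axis of the bolt's upright steel pin, 76 mm above the worktop: hook it here. Pin 12 mm thick, free from 59 to 82 mm height, a red 16 mm ball above. Axes as guard. With the bolt shot it is at (0, -50) mm in the guard's frame, 65 mm behind the front face; behind it there is free room to x = 30 mm. To its left free room to y = +20 mm
- bolt (a joint): travel of the bolt in m: 0 = shot (lid locked), 0.040 = fully drawn towards the window (guard -x); stays where it is left, sliding friction about 2 N. It clears the lid's staple at 0.02; from 0.034 it counts as fully drawn
- lid (a joint): opening angle of the clear lid in rad: 0 = shut, 1.3 = fully open at its stop; a stiff friction hinge holds it wherever it is left; lifting takes about 5 N at the handle. Above 1.15 it counts as fully open
- lid_handle (a point): middle of the bar of the lid's black bow handle: bar of 12 mm diameter, 80 mm long along the guard's x, its axis 38 mm above the lid's upper face, near the lid's right edge; with the lid shut at (0, -87, 156) mm in the guard's frame. Its axes turn with the lid
- lid_hinge (a point): middle of the lid's hinge line, on the left top edge of the guard at (0, 105, 112) mm in its frame; the line runs along the guard's x. The handle bar moves on a circle of 197 mm radius about it, up and to the left (+y), its start 12.9 degrees above level
- marker_black: black marker pen lying on the worktop, 120 mm, bystander; origin under its middle
- screwdriver_2: yellow cross-head screwdriver lying, 159 mm, bystander; origin under its middle
- caliper: digital caliper lying, 241 mm, bystander; origin under its middle
- grease_tub: white tub with blue lid, 68 mm diameter, 52 mm high, bystander; origin under its middle
- thread_locker: small red bottle standing, 94 mm high, bystander; origin under its middle
- cover_plate: die-cast cover lying, 64 x 96 x 12 mm, bystander; origin under its middle

How it is judged:
On the way, in this order (a step that is already met when the one before it is completed fails the run):
1. the bolt is fully drawn (0.034 m or more) with the toe of the hook at its knob (within 40 mm), the lid still shut (value of joint bolt above 0.034 m and distance between hook_toe and bolt_knob below 0.04 m and value of joint lid below 0.1 rad), for 0.1 s.
2. the hook lies flat on the worktop and the lid is fully open (value of joint lid above 1.15 rad and height (world z) of hook below 0.012 m and height (world z) of hook_toe below 0.026 m), for 0.2 s.
At the end, for the whole second after the job is handed in: The lid stands open at 1.15 rad or more, at rest; the bolt is drawn 0.034 m or more; the hook lies at rest, flat on the worktop the way up it lay at first (its underside within 12 mm of the worktop and level to 0.15 rad, toe below 26 mm), so wholly out of the guard (all of step 2 and value of joint bolt above 0.034 m and height (world z) of hook_toe above 0 m and angle between hook's own z axis and vertical below 0.15 rad and linear speed of hook below 0.02 m/s and velocity of joint lid between -0.05 and 0.05 rad/s); the robot touches nothing.
It fails at once if the lid is forced up (over 0.12 rad) while the bolt is still shot (value of joint lid above 0.12 rad and value of joint bolt below 0.015 m).
It fails at once if a bystander is shifted by more than 40 mm (distance of any of marker_black, screwdriver_2, caliper, grease_tub, thread_locker, cover_plate from where it was at the start of the episode above 0.04 m).
It also fails if it takes over 67 s, if anything falls off the work surface, if the arm or the gripper's body presses on something with over 40 N, if the wrist force passes 120 N, or if a joint passes its speed limit or range.

## Robot

A 6-joint arm with a two-finger parallel gripper is mounted at the origin on a cart in front of the work surface, level with it; the furniture and walls round the work are solid. World frame = base frame: x ahead of the robot, y to its left, z up, the work surface at z = 0. Lengths are in m, angles in rad, forces in N, time in s.
With the tool pointing down it reaches from about 0.35 to 0.85 m from the base axis. Payload 8.1 kg.
Tool frame: the origin (TCP) lies midway between the tips of the shut fingers; the grasp point (between the pads) lies behind it (r.grip_point_offset is the y of the grasp point in the tool frame, in m); y points along the fingers, x is the direction in which the jaws open and shut, and the axes are right-handed (so a half turn about y gives the same grasp; the last joint's range is limited). The gripper opens to 85 mm and grips with 20 to 120 N. Pads are 22 mm wide; open, the fingers measure 114 mm over their backs; the gripper's body (76 mm by 85 mm) begins 54 mm behind the grasp point. The pads swing forward as they close: fully open they stand 13 mm farther back than shut.
Start: joints at [-1.41, 0.13, 1.488, -0, 1.523, -0.085], TCP at [0.146, -0.582, 0.231] pointing down, gripper open.
Joint ranges: [-2.96, 2.96], [-0.89, 2.26], [0.02, 2.5], [-1.34, 4.48], [0, 2.73], [-2.66, 2.66]. Speed limits (rad/s): [2.39, 2.39, 2.79, 3.14, 3.14, 3.14].

## Interface

Orientations are given as a 3x3 rotation matrix whose columns are the frame's x, y, z axes.
In Python, from rig import r gives the robot as it stands. The module is installed in compiled form; this text tells all that it offers. Calls block until the motion is done:
- r.movep(position, orientation): joint-space move of the TCP to a pose.
- r.movel(position, rot=None, feed=0.15, stop_force=None): straight line of the TCP; rot=None keeps the orientation; feed is the mean speed in m/s. With stop_force (N) it stops when the force on the tool has changed by that much, and returns True; else False.
- r.move_joints(angles): joint-space move.
- r.set_gripper(opening, f_grip=None): finger opening in m; f_grip is the grip in N (None keeps the last); returns when the fingers have stopped.
- r.wait(seconds).
- r.inverse_kinematics(position, orientation): joint angles nearest the present ones, or None.
- r.get_state(): the state.
- r.grab_frame(name): name is "side" or "top"; returns a dict with "img" (384x512x3 uint8, blue, green, red), "range_z" (384x512 float32, m along the optical axis (not along the pixel's ray), 0 where there is no reading), "intrinsics" (3x3 intrinsics, pixels), "dist" ([k1, k2, p1, p2, k3] as OpenCV has them; the pictures are not rectified), "rvec" (rotation vector, rad) and "tvec" (3), from world to camera coordinates, as OpenCV has them. Camera axes: x right, y down, z forward; pixel columns grow to the right and rows downward; lengths in m; the calibration is good to about 2 mm. A picture is of the moment at which its call begins.
A pose or a line that the arm cannot do raises r.PlanningError and nothing moves.
- r.job_done(): hands the job in, once; it reports no verdict.
The state is a dict: "time": time; "q": joint angles; "joint_velocities": joint speeds; "joint_efforts": joint torques, N m; "eef_pos": TCP position; "tool_rot": TCP orientation; "wrist_force": force on the tool from outside, world axes, zero at the start; "moment": the same for the moment, N m; "opening": finger opening in m.
Only numpy, scipy, OpenCV 4.12 (cv2) and the standard library are available. Lean on these libraries where they do the work, as an engineer would, in place of code of your own. Each camera call takes 0.05 s, during which the arm holds its last target. There are 200 camera calls.

## Working session

There is one attempt and no reset: what is moved stays moved. The work goes in short steps, each a Python script; the robot and the scene stay as the last script left them, time stands still between calls to the robot, and variables do not carry over. Pictures are saved under pics/ and viewed, about 8 in all and at most 12, crops included, and the job is handed in when it is done.

```bash
mkdir -p pics; ls; cat > h.py <<'E'
import numpy as np, cv2
from rig import r
def world(f):
    """HxWx3 world points from the depth image"""
    K,d=f["intrinsics"],f["dist"]; z=f["range_z"]; h,w=z.shape
    u,v=np.meshgrid(np.arange(w),np.arange(h))
    p=cv2.undistortPoints(np.stack([u,v],-1).reshape(-1,1,2).astype(np.float64),np.array(K),np.array(d)).reshape(h,w,2)
    c=np.dstack([p*z[...,None],z]); R=cv2.Rodrigues(np.array(f["rvec"],float))[0]
    P=(c-np.array(f["tvec"]).reshape(3))@R
    P[z==0]=np.nan
    return P
def ray(f,u,v,zp):
    K,d=f["intrinsics"],f["dist"]
    p=cv2.undistortPoints(np.array([[[u,v]]],float),np.array(K),np.array(d)).reshape(2)
    R=cv2.Rodrigues(np.array(f["rvec"],float))[0]; o=-R.T@np.array(f["tvec"]).reshape(3); D=R.T@np.array([*p,1.])
    return o+D*(zp-o[2])/D[2]
E
python3 - <<'E'
from h import *
import pickle
for n in("top","side"):
    f=r.grab_frame(n); pickle.dump(f,open(n+".pkl","wb")); cv2.imwrite(f"pics/{n}0.png",cv2.resize(f["img"],(800,600)))
    P=world(f); R=cv2.Rodrigues(np.array(f["rvec"],float))[0]; print(n,-R.T@np.array(f["tvec"]).reshape(3),R[2],np.isnan(P[...,0]).mean(), f["intrinsics"])
print(r.get_state(),r.grip_point_offset)
E
```

```text
pics
top [0.39201373 0.01161561 1.24475943] [ 0.13708386 -0.0112175  -0.99049593] 0.0041961669921875 [[364.48126739   0.         249.02628781]
 [  0.         364.48126739 191.91727302]
 [  0.           0.           1.        ]]
side [ 0.2333687  -0.975852    0.91305262] [ 0.24713853  0.7467232  -0.61751681] 0.004140218098958333 [[349.11297816   0.         252.72798291]
 [  0.         349.11297816 193.23815217]
 [  0.           0.           1.        ]]
{'time': 0.1, 'q': array([-1.41041793e+00,  1.31099629e-01,  1.48921929e+00,  2.04001343e-05,
        1.52303627e+00, -8.54221293e-02]), 'joint_velocities': array([ 1.70655319e-05, -2.65819001e-05, -1.75470194e-03,  5.77332936e-04,
        1.65118592e-04,  2.96507780e-04]), 'joint_efforts': array([-4.50810567e-04, -5.70951104e+01, -5.01946378e+01, -3.23681925e-04,
        8.03428120e-03, -1.33972850e-05]), 'eef_pos': array([ 0.14593092, -0.58143726,  0.23031415]), 'tool_rot': array([[ 2.43331678e-01, -2.61346859e-04,  9.69943105e-01],
       [-9.69941553e-01,  1.74316975e-03,  2.43331759e-01],
       [-1.75436947e-03, -9.99998447e-01,  1.70677243e-04]]), 'wrist_force': array([ 0.2084527 , -0.52495073, -0.85732492]), 'moment': array([-0.03380296, -0.01062874, -0.00621389]), 'opening': 0.08540469636308665} -0.0187
```

View pics/top0.png

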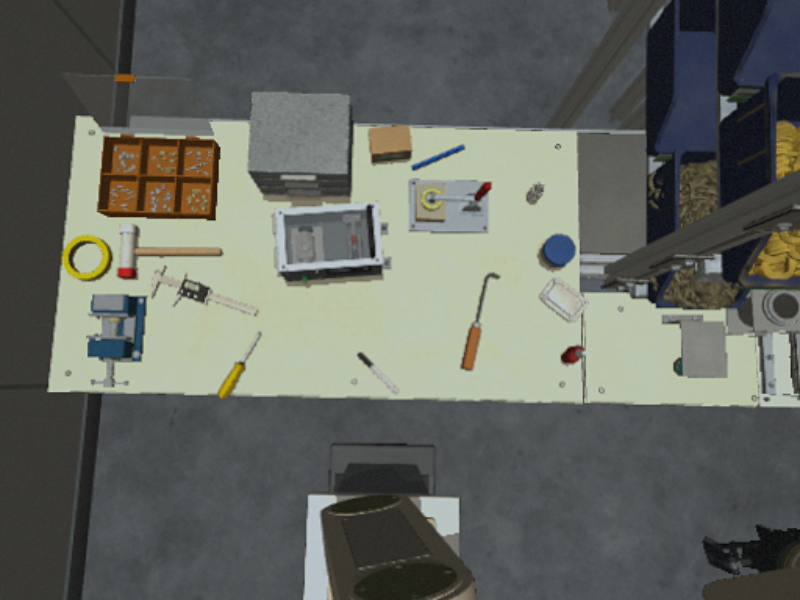

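View pics/side0.png

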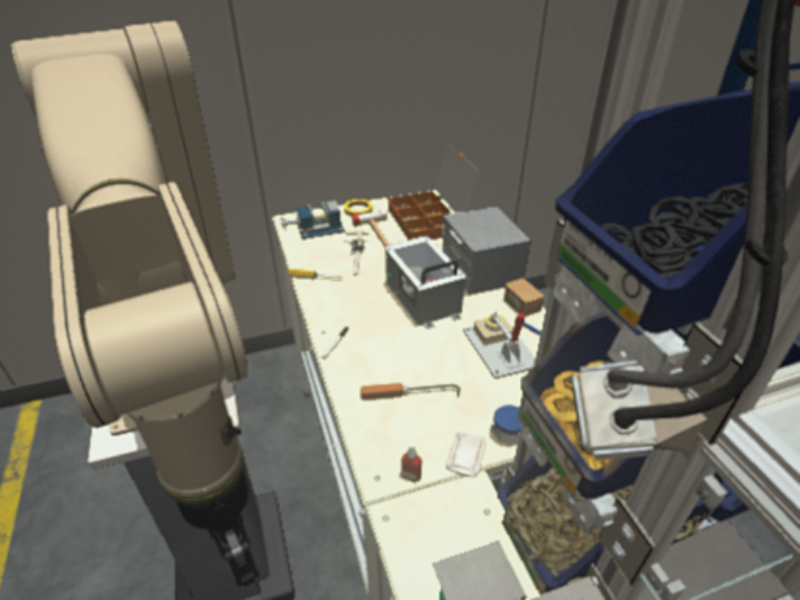

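The top view shows the guard at about (330,240) with its front facing the robot, and the hook running from its handle at (470,348) to its toe at (494,276). In the side view the black handle is at (440,268).

```bash
cat > m.py <<'E'
from h import *
import pickle
for n in("top","side"):
    f=pickle.load(open(n+".pkl","rb")); P=world(f); z=P[...,2]
    g=ray(f,330*.64,240*.64,.115) if n=="top" else G
    G=g
    near=np.hypot(P[...,0]-g[0],P[...,1]-g[1])<.17
    m=near&(z>.1)&(z<.13); m8=m.astype(np.uint8)
    nl,lab,st,ce=cv2.connectedComponentsWithStats(m8)
    k=1+np.argmax(st[1:,4]); q=P[lab==k]
    rect=cv2.minAreaRect((q[:,:2]*1000).astype(np.float32)); print(n,"lid rect",rect,"z",np.median(q[:,2]),cv2.boxPoints(rect).round(0).tolist())
    hm=near&(z>.135)&(z<.175)
    img=f["img"].astype(int)
    hm&=(img.max(-1)<70)
    q=P[hm]; print("handle",len(q),q.mean(0) if len(q) else "", q.min(0) if len(q) else '',q.max(0) if len(q) else '')
    if len(q)>5: print(cv2.fitLine(q[:,:2].astype(np.float32),2,0,.01,.01).ravel())
    # hook
    hsv=cv2.cvtColor(f["img"],cv2.COLOR_BGR2HSV)
    c=ray(f,470*.64,345*.64,.02) if n=="top" else C
    C=c
    nr=np.hypot(P[...,0]-c[0],P[...,1]-c[1])<.22
    br=nr&(hsv[...,0]<18)&(hsv[...,1]>130)&(abs(P[...,1]-c[1])<.07)
    br=cv2.morphologyEx(br.astype(np.uint8),cv2.MORPH_OPEN,np.ones((2,2)))>0
    q=P[br]; rect=cv2.minAreaRect((q[:,:2]*1000).astype(np.float32)); print("handle wood",len(q),rect,np.median(q[:,2]),cv2.boxPoints(rect).round(0).tolist())
    st=nr&(z>.008)&(z<.035)&~br
    st=nr&(hsv[...,2]<150)&~br&(abs(z)<.04)&(P[...,1]<c[1]+.08)&(P[...,1]>c[1]-.09)
    q=P[st]; print("steel",len(q)); print(q[np.argsort(q[:,0])].round(3)[::max(1,len(q)//25)].tolist())
    a,b=(int(330*.64),int(240*.64)) if n=="top" else (int(425*.64),int(280*.64))
    cv2.imwrite(f"pics/{n}_g.png",cv2.resize(f["img"][b-50:b+50,a-66:a+67],None,fx=6,fy=6,interpolation=2)[:600,:800])
E
python3 m.py
```

```text
top lid rect ((676.45703125, 128.0506134033203), (132.444580078125, 220.96575927734375), 5.417359352111816) z 0.11802657838062948 [[600.0, 232.0], [621.0, 12.0], [753.0, 24.0], [732.0, 244.0]]
handle 92 [0.68344013 0.04355132 0.1588211 ] [0.63618096 0.03206929 0.13511931] [0.7993479  0.17228498 0.16599723]
[0.86800086 0.49656263 0.68344015 0.04355131]
handle wood 176 ((458.9417724609375, -184.07449340820312), (21.080089569091797, 88.67408752441406), 69.71595001220703) nan [[414.0, -179.0], [497.0, -209.0], [504.0, -190.0], [421.0, -159.0]]
steel 198
[[0.349, -0.244, -0.005], [0.349, -0.268, -0.004], [0.351, -0.19, -0.006], [0.352, -0.224, -0.005], [0.352, -0.237, -0.002], [0.352, -0.253, -0.001], [0.427, -0.162, -0.003], [0.441, -0.165, 0.003], [0.454, -0.167, 0.014], [0.467, -0.17, 0.013], [0.481, -0.174, 0.011], [0.494, -0.178, 0.024], [0.504, -0.191, 0.028], [0.507, -0.181, 0.027], [0.511, -0.186, 0.019], [0.518, -0.189, 0.02], [0.529, -0.193, 0.015], [0.541, -0.196, -0.001], [0.553, -0.2, 0.014], [0.563, -0.2, 0.014], [0.573, -0.203, 0.018], [0.581, -0.204, 0.013], [0.591, -0.206
[... 653 characters left out ...]
503.0, -206.0], [506.0, -192.0], [427.0, -171.0]]
steel 162
[[0.349, -0.116, -0.002], [0.35, -0.188, -0.008], [0.35, -0.141, -0.012], [0.35, -0.229, -0.007], [0.419, -0.182, 0.007], [0.422, -0.186, 0.019], [0.43, -0.183, 0.009], [0.436, -0.186, 0.015], [0.442, -0.19, 0.022], [0.446, -0.188, 0.008], [0.453, -0.19, 0.013], [0.46, -0.19, 0.006], [0.466, -0.193, 0.007], [0.473, -0.195, 0.006], [0.476, -0.196, 0.015], [0.483, -0.196, 0.003], [0.49, -0.199, 0.009], [0.496, -0.201, 0.013], [0.504, -0.199, 0.015], [0.513, -0.195, 0.001], [0.527, -0.196, 0.013], [0.547, -0.203, 0.019], [0.564, -0.206, 0.02], [0.582, -0.208, 0.016], [0.6, -0.203, -0.001], [0.618, -0.222, 0.018], [0.623, -0.22, 0.014]]
```

```bash
cd pics; python3 -c "
import cv2,numpy as np
a=[cv2.resize(cv2.imread(n+'_g.png'),(532,400)) for n in('top','side')]
cv2.imwrite('both.png',cv2.resize(np.vstack(a),(396,600)) if 0 else np.hstack([cv2.resize(x,(400,300)) for x in a]))"
cat > m2.py <<'E'
from h import *
import pickle
F={n:pickle.load(open(n+".pkl","rb")) for n in("top","side")}
def rays(f,mask,z): 
    v,u=np.nonzero(mask); return np.array([ray(f,a,b,z)[:2] for a,b in zip(u,v)])
for n,f in F.items():
    P=world(f); hsv=cv2.cvtColor(f["img"],cv2.COLOR_BGR2HSV); H,S,V=[hsv[...,i].astype(int) for i in range(3)]
    X,Y,Z=[P[...,i] for i in range(3)]
    reg=(X>.35)&(X<.68)&(Y<-.12)&(Y>-.29)&(X>.4)
    wood=reg&(H<16)&(S>140)&(X<.515)&(Y>-.24)
    w=rays(f,wood,.026 if n=="top" else .02)
    rc=cv2.minAreaRect((w*1000).astype(np.float32)); l=cv2.fitLine(w.astype(np.float32),2,0,.01,.01).ravel()
    print(n,"wood",len(w),rc,l,"yaw",np.degrees(np.arctan2(l[1]*np.sign(l[0]),abs(l[0]))))
    rod=reg&(X>.515)&(X<.64)&(V<150)&(Y>-.26)
    q=rays(f,rod,.0155); print("rod n",len(q), "maxx",q[q[:,0].argmax()],"miny",q[q[:,1].argmin()])
    s=q[(q[:,0]>.525)&(q[:,0]<.6)]; l=cv2.fitLine(s.astype(np.float32),2,0,.01,.01).ravel(); print("rod line",l,"yaw",np.degrees(np.arctan2(l[1],l[0])*1) )
    near=(abs(X-.683)<.09)&(abs(Y-.04)<.06)
    hb=near&(Z>.15)&(Z<.17)&(V<90); q=P[hb]; print("bar",len(q),np.median(q,0),(q.min(0)+q.max(0))/2,q.min(0),q.max(0))
    rd=(abs(X-.68)<.09)&(abs(Y-.09)<.1)&((H<8)|(H>172))&(S>110)&(V>60)
    if rd.any():
        q=rays(f,rd,.089); print("ball",len(q),np.median(q,0),q.mean(0), "depth z",np.nanmedian(Z[rd]))
    for k in(0.,):
        bl=(Z>.13)&(X>.6)&(X<1.1)&(Y>.05)&(Y<.4)&~near; q=P[bl]; print("block",len(q),np.nanpercentile(q,[1,99],axis=0).round(3))
    # lid frame edges: slices of the lid region in guard frame
    a=np.radians(5.7);c=np.array([.675,.126]); m=(Z>.105)&(Z<.125)&(abs(X-.68)<.13)&(abs(Y-.126)<.15)
    d=P[m][:,:2]-c; gx=d@[np.cos(a),np.sin(a)]; gy=d@[-np.sin(a),np.cos(a)]
    print("gx pct",np.percentile(gx,[0,1,99,100]).round(4),"gy",np.percentile(gy,[0,1,2,98,99,100]).round(4))
    for lo in range(-90,91,30):
        s=(gy*1000>lo-15)&(gy*1000<lo+15); print(lo,gx[s].min().round(4),gx[s].max().round(4),end=" | ")
    print()
E
python3 m2.py
```

```text
top wood 173 ((462.0498046875, -178.20623779296875), (21.668733596801758, 89.46153259277344), 77.56449127197266) [ 0.97586    -0.21839716  0.46203935 -0.17830947] yaw -12.614907
rod n 96 maxx [ 0.62980859 -0.22741947] miny [ 0.62317185 -0.24114252]
rod line [ 0.97931546 -0.2023394   0.5623266  -0.20136748] yaw -11.673794
bar 90 [0.68252712 0.03932722 0.16050658] [0.68527694 0.03938852 0.15850977] [0.63775558 0.03206929 0.1510223 ] [0.73279831 0.04670774 0.16599723]
ball 3 [0.68081814 0.07934881] [0.67976828 0.07725692] depth z 0.11685345315776106
block 3455 [[0.793 0.093 0.132]
 [0.965 0.394 0.181]]
gx pct [-0.0643 -0.0628  0.1308  0.1404] gy [-0.1084 -0.1062 -0.1039  0.1076  0.111   0.1352]
-90 -0.0643 0.0675 | -60 -0.0637 0.1295 | -30 -0.0637 0.127 | 0 -0.0632 0.1287 | 30 -0.0632 0.1292 | 60 -0.0631 0.0669 | 90 -0.0635 0.1368 | 
side wood 64 ((464.1080017089844, -178.499267578125), (14.312703132629395, 83.60814666748047), 78.84630584716797) [ 0.9821309  -0.18819925  0.46121442 -0.1769716 ] yaw -10.8477125
rod n 46 maxx [ 0.62657327 -0.22771468] miny [ 0.61908795 -0.24473612]
rod line [ 0.9707826  -0.23996069  0.5632293  -0.20382912] yaw -13.88422
bar 61 [0.67920846 0.03569285 0.15823804] [0.68565292 0.03636832 0.15735933] [0.64006457 0.02700773 0.1516041 ] [0.73124127 0.04572891 0.16311455]
block 1146 [[0.792 0.087 0.131]
 [0.968 0.392 0.171]]
gx pct [-0.0677 -0.0654  0.1308  0.1412] gy [-0.1123 -0.1083 -0.1073  0.1046  0.1084  0.1363]
-90 -0.0669 0.0635 | -60 -0.0677 0.1298 | -30 -0.0659 0.1234 | 0 -0.0642 0.1284 | 30 -0.0658 0.1293 | 60 -0.0656 0.1313 | 90 -0.0656 0.0631 |
```

View pics/both.png

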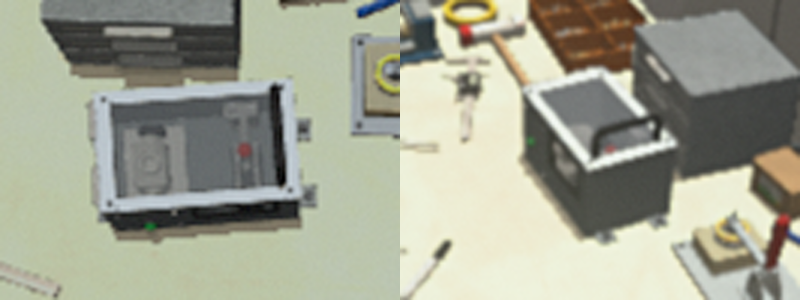

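```bash
cat >> h.py <<'E'
GC=np.array([.6755,.126]); GY=np.radians(5.7)
def tool(yaw): # tool down, tool z along the hook's x
    c,s=np.cos(yaw),np.sin(yaw); return np.array([[s,0,c],[-c,0,s],[0,-1,0.]])
def g2w(x,y,z): 
    c,s=np.cos(GY),np.sin(GY); return np.array([GC[0]+c*x-s*y,GC[1]+s*x+c*y,z])
HO=np.array([.4654,-.1789]); HY=np.radians(-12.4); GX=.005; TZ=.004  # hook pose, grip x, TCP height above hook underside
def hookg(x,y,under): # TCP putting the hook's origin at guard (x,y), hook along guard x
    return g2w(x+GX,y,under+TZ)
E
cat > pic.py <<'E'
from h import *
import sys
def snap(n,name,box=None,s=4):
    f=r.grab_frame(n); i=f["img"]
    if box: a,b,c,d=box; i=i[b:d,a:c]
    cv2.imwrite(f"pics/{name}.png",cv2.resize(i,None,fx=s,fy=s,interpolation=2)); return f
E
python3 - <<'E'
from pic import *
import pickle
R=tool(HY); p=np.array([*(HO+GX*np.array([np.cos(HY),np.sin(HY)])),TZ])
r.set_gripper(.05,80)
r.movep(p+[0,0,.12],R)
print("touch",r.movel(p,feed=.1,stop_force=8), r.get_state()["eef_pos"],p)
r.set_gripper(.0,80); s=r.get_state(); print(s["opening"],s["eef_pos"],s["time"])
r.movel(p+[0,0,.12],feed=.15)
q=hookg(-261,-10,58) if 0 else hookg(-.261,-.010,.058)
r.movel(q+[0,0,.06],tool(GY),feed=.2); r.movel(q,feed=.15)
s=r.get_state(); print(s["opening"],s["eef_pos"],q,s["time"],s["wrist_force"])
f=snap("top","t1",(150,120,350,245),4); pickle.dump(f,open("t1.pkl","wb"))
f=snap("side","s1",(190,120,360,260),4); pickle.dump(f,open("s1.pkl","wb"))
E
cd pics; python3 -c "
import cv2,numpy as np
a=cv2.resize(cv2.imread('t1.png'),(400,250));b=cv2.resize(cv2.imread('s1.png'),(400,330));cv2.imwrite('w1.png',np.vstack([a,b]))"
```

```text
touch False [ 0.47091854 -0.18030631  0.00476506] [ 0.47028336 -0.17997368  0.004     ]
0.02269994035594408 [ 0.47104059 -0.18038526  0.00495734] 4.1583
0.022568078187703376 [0.42188131 0.0902812  0.06226984] [0.42175897 0.09062359 0.062     ] 7.1833 [ 1.51014539 -1.06223314 -0.32614388]
```

View pics/w1.png

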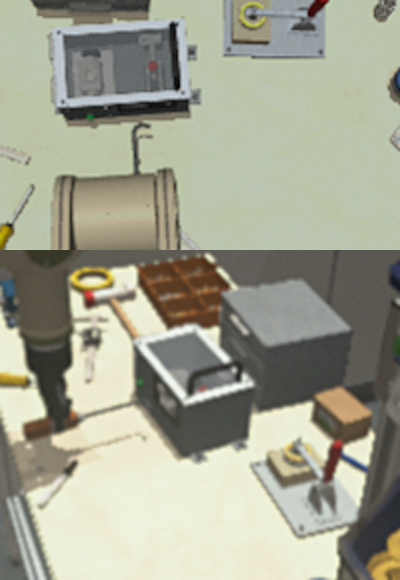

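The combined picture shows the hook held level in front of the window. In the top half, the rod runs down from the bend at about (140,127). I'll measure where the rod and toe really are.

```bash
python3 - <<'E'
from h import *
import pickle
f=pickle.load(open("t1.pkl","rb")); V=f["img"].max(-1); 
c,s=np.cos(GY),np.sin(GY); o=[]
for v in range(120,215):
  for u in range(205,240):
    if V[v,u]<150:
      w=ray(f,u,v,.072)[:2]-GC; o.append((c*w[0]+s*w[1],-s*w[0]+c*w[1],V[v,u]))
o=np.array(o); o=o[(o[:,0]<-.08)&(o[:,0]>-.155)&(abs(o[:,1]+.02)<.035)]
print(len(o)); 
for a in np.arange(-.155,-.08,.005):
    t=o[(o[:,0]>=a)&(o[:,0]<a+.005)]
    if len(t): print(round(a+.0025,4),t[:,1].min().round(4),t[:,1].max().round(4),np.average(t[:,1],weights=200-t[:,2]).round(4),len(t))
f=pickle.load(open("s1.pkl","rb")); P=world(f)
d=P[...,:2]-GC; gx=d@[c,s]; gy=d@[-s,c]; m=(gx>-.155)&(gx<-.085)&(abs(gy+.02)<.05)&(P[...,2]>.03)&(P[...,2]<.11)
for t in sorted(np.c_[gx[m],gy[m],P[m][:,2]].round(3).tolist())[::2]: print(t)
E
```

```text
120
-0.1525 -0.0161 -0.0097 -0.0127 3
-0.1475 -0.0163 -0.0099 -0.0121 5
-0.1425 -0.0135 -0.0103 -0.0118 2
-0.1375 -0.014 -0.0075 -0.0116 5
-0.1325 -0.0142 -0.0077 -0.0112 3
-0.1275 -0.0146 -0.0079 -0.0116 6
-0.1225 -0.0148 -0.0084 -0.0117 3
-0.1175 -0.0185 -0.0086 -0.0123 7
-0.1125 -0.0381 -0.009 -0.0231 10
-0.1075 -0.0127 -0.0092 -0.011 4
-0.1025 -0.0196 -0.0096 -0.0136 4
-0.0975 -0.036 -0.0098 -0.0218 11
-0.0925 -0.0362 -0.0168 -0.0257 10
-0.0875 -0.0531 0.0122 -0.0185 15
-0.0825 -0.0534 0.012 -0.02 32
[-0.15, -0.013, 0.072]
[-0.146, -0.012, 0.07]
[-0.143, -0.016, 0.072]
[-0.137, -0.012, 0.073]
[-0.133, -0.012, 0.071]
[-0.129, -0.013, 0.075]
[-0.123, -0.009, 0.071]
[-0.119, -0.011, 0.076]
[-0.116, -0.014, 0.077]
[-0.112, -0.014, 0.076]
[-0.103, -0.014, 0.073]
[-0.098, -0.034, 0.07]
[-0.098, -0.022, 0.072]
[-0.096, -0.037, 0.072]
[-0.095, -0.037, 0.076]
[-0.091, -0.027, 0.073]
```

The hook sits as expected: rod y about -11.5 mm, bend x about -90 mm, z 73 mm. I'll insert, shift right and pull.

```bash
python3 - <<'E'
from pic import *
import pickle
U=.058
def go(x,y,feed,sf=None):
    try: hit=r.movel(hookg(x,y,U),feed=feed,stop_force=sf)
    except r.PlanningError as e: print(e); raise
    s=r.get_state(); d=s["eef_pos"][:2]-hookg(x,y,U)[:2]; print(x,y,hit,"err",d.round(4),"z",s["eef_pos"][2].round(4),"F",s["wrist_force"].round(1),round(s["time"],2)); return hit
go(-.261,-.0055,.1,8)
if go(-.148,-.0055,.08,8): raise SystemExit
if go(-.148,-.0315,.06,8): raise SystemExit
go(-.214,-.0315,.05,14)
f=snap("top","t2",(150,120,300,220),4); pickle.dump(f,open("t2.pkl","wb"))
E
```

```text
-0.261 -0.0055 False err [0.0006 0.0003] z 0.0628 F [ 0.5  0.2 -1.5] 7.53
-0.148 -0.0055 False err [-0.0004 -0.    ] z 0.0619 F [ 1.   0.4 -0.7] 9.09
-0.148 -0.0315 False err [ 0.     -0.0004] z 0.062 F [ 0.3 -0.8 -1.4] 9.68
-0.214 -0.0315 True err [0.0176 0.0016] z 0.0629 F [ 5.2 -0.4 -0.6] 10.62
```

```bash
python3 - <<'E'
from h import *
import pickle
f=pickle.load(open("t2.pkl","rb")); hsv=cv2.cvtColor(f["img"],cv2.COLOR_BGR2HSV).astype(int); P=world(f)
H,S,V=[hsv[...,i] for i in range(3)]
rd=(abs(P[...,0]-.66)<.1)&(abs(P[...,1]-.09)<.08)&((H<8)|(H>172))&(S>80)&(V>50)
v,u=np.nonzero(rd); print(u,v)
c,s=np.cos(GY),np.sin(GY)
for a,b in zip(u,v):
    w=ray(f,a,b,.089)[:2]-GC; print((c*w[0]+s*w[1]).round(4),(-s*w[0]+c*w[1]).round(4),hsv[b,a])
E
```

```text
[226 225 226 227 228 225 226 227 228 226] [162 163 163 163 163 164 164 164 164 165]
-0.0326 -0.0478 [179  83 108]
-0.0357 -0.0444 [  0  94 111]
-0.0359 -0.0476 [  0 115 124]
-0.0361 -0.0508 [  0 112 125]
-0.0364 -0.054 [  0  98 117]
-0.039 -0.0441 [  0  87 117]
-0.0392 -0.0474 [  1 115 126]
-0.0394 -0.0506 [  0 114 128]
-0.0397 -0.0538 [179 116 117]
-0.0425 -0.0471 [  2  84 116]
```

View pics/t2.png

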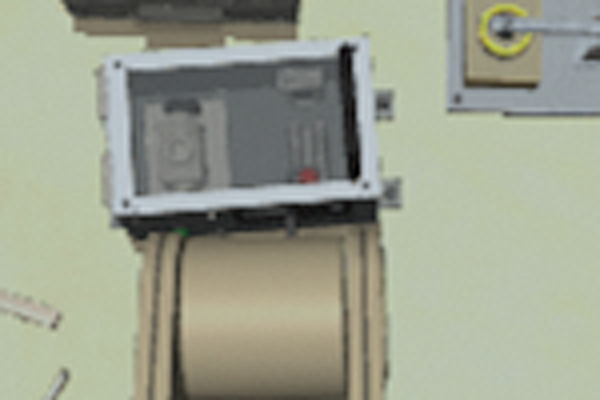

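The picture shows the red ball at (308,177), now at guard x ≈ -38 mm, so the bolt is drawn. I'll pull once more to confirm it is on its stop, then back the hook out and lay it down at its old place.

```bash
python3 - <<'E'
from pic import *
import pickle
U=.058
p0=r.get_state()["eef_pos"]; ex=np.array([np.cos(GY),np.sin(GY),0]); ey=np.array([-np.sin(GY),np.cos(GY),0])
print(r.movel(p0-.012*ex,feed=.05,stop_force=15)); p=r.get_state()["eef_pos"]; print("extra mm",(p-p0)@ex*1e3); r.wait(.15)
def go(q,feed,sf=None,R=None):
    hit=r.movel(q,R,feed=feed,stop_force=sf); s=r.get_state(); print(hit,s["eef_pos"].round(4),s["wrist_force"].round(1),round(s["time"],2)); return hit
q=p+.012*ex; go(q,.08,25)
q=q+.026*ey; 
if go(q,.06,8): raise SystemExit
q=q-.095*ex; 
if go(q,.1,8): raise SystemExit
q=q+[0,0,.07]; go(q,.2)
c=np.array([*(HO+GX*np.array([np.cos(HY),np.sin(HY)])),TZ])
go(c+[0,0,.12],.2,None,tool(HY)); go(c+[0,0,.03],.15)
go(c+[0,0,.001],.05,6)
r.set_gripper(.045); go(c+[0,0,.14],.2)
r.move_joints([r.get_state()["q"][0]-.5,*r.get_state()["q"][1:]])
for n in("top","side"): pickle.dump(snap(n,n+"3",(120,100,380,290) if n=="top" else (200,130,380,290),3),open(n+"3.pkl","wb"))
print(r.get_state()["time"])
E
cd pics; python3 -c "
import cv2,numpy as np
a=cv2.imread('top3.png');b=cv2.imread('side3.png');b=cv2.resize(b,(540,480));a=cv2.resize(a,(780,570));cv2.imwrite('w3.png',cv2.resize(np.hstack([cv2.resize(a,(656,480)),b]),(800,321)))"
```

```text
True
extra mm -0.12003265835018845
False [0.4996 0.0761 0.0648] [-0.5  0.3 -1.9] 11.33
False [0.4975 0.1024 0.065 ] [ 0.4 -0.  -1.6] 11.92
False [0.4036 0.0926 0.0653] [-0.1  0.6 -0.8] 13.02
False [0.4036 0.0926 0.1351] [-0.4 -0.  -2.4] 13.52
False [ 0.4701 -0.1791  0.1239] [ 0.2  0.4 -0.7] 15.07
False [ 0.4709 -0.1801  0.0348] [ 0.2 -0.3 -0.8] 15.82
True [ 0.4696 -0.1797  0.0053] [-2.3  0.2  7.6] 16.4
False [ 0.4695 -0.1796  0.1426] [-0.5  0.1 -0.5] 17.6
18.6833
```

View pics/w3.png

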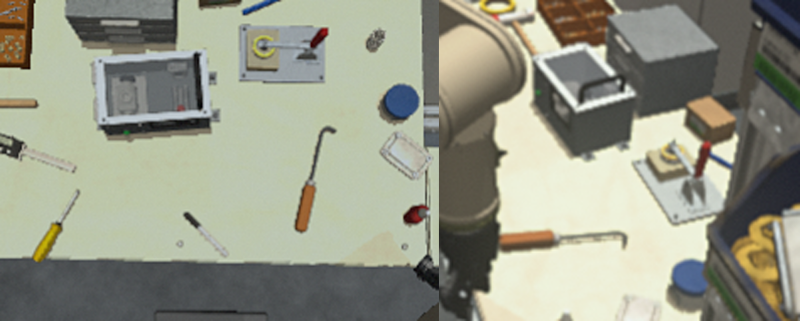

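The picture shows the hook lying flat with its toe to the right at (325,130) in the top half, the red knob at the front of its slot, and the bystanders unmoved. Next I'll check reachability of the lid arc.

```bash
cat >> h.py <<'E'
from scipy.spatial.transform import Rotation as Ro
def lidpose(th,k,d=.014,back=0.):
    a=np.radians(12.9)+th; L=.197
    b=g2w(0,.105-L*np.cos(a),.112+L*np.sin(a))
    ex=np.array([np.cos(GY),np.sin(GY),0]); R=Ro.from_rotvec(-k*th*ex).as_matrix()@tool(GY)
    return b+(d-back)*R[:,1],R
E
python3 - <<'E'
from h import *
for k in (0.3,.5,.7,1.):
    print(k)
    for th in np.linspace(0,1.27,5):
        for bk in (0,.08):
            q=r.inverse_kinematics(*lidpose(th,k,back=bk)); print(round(th,2),bk,None if q is None else np.round(q,2))
E
```

```text
0.3
0.0 0 [-0.02  0.41  1.32 -0.    1.41  1.45]
0.0 0.08 [-0.02  0.37  1.23 -0.    1.54  1.45]
0.32 0 [ 0.07  0.38  1.26 -0.1   1.5   1.54]
0.32 0.08 [ 0.08  0.35  1.15 -0.1   1.64  1.54]
0.64 0 [ 0.17  0.38  1.18 -0.19  1.6   1.64]
0.64 0.08 [ 0.19  0.38  1.04 -0.19  1.74  1.63]
0.95 0 [ 0.29  0.42  1.08 -0.28  1.69  1.74]
0.95 0.08 [ 0.32  0.45  0.91 -0.29  1.84  1.73]
1.27 0 [ 0.42  0.51  0.96 -0.37  1.78  1.83]
1.27 0.08 [ 0.45  0.57  0.75 -0.38  1.94  1.81]
0.5
0.0 0 [-0.02  0.41  1.32 -0.    1.41  1.45]
0.0 0.08 [-0.02  0.37  1.23 -0.    1.54  1.45]
0.32 0 [ 0.1   0.38  1.26 -0.16  1.5   1.58]
0.32 0.08 [ 0.12  0.36  1.15 -0.16  1.64  1.58]
0.64 0 [ 0.23  0.4   1.17 -0.31  1.61  1.7 ]
0.64 0.08 [ 0.27  0.41  1.03 -0.32  1.75  1.69]
0.95 0 [ 0.38  0.48  1.05 -0.46  1.73  1.8 ]
0.95 0.08 [ 0.43  0.52  0.87 -0.47  1.88  1.78]
1.27 0 [ 0.51  0.62  0.89 -0.6   1.86  1.88]
1.27 0.08 [ 0.57  0.71  0.65 -0.63  2.02  1.83]
0.7
0.0 0 [-0.02  0.41  1.32 -0.    1.41  1.45]
0.0 0.08 [-0.02  0.37  1.23 -0.    1.54  1.45]
0.32 0 [ 0.13  0.39  1.26 -0.22  1.5   1.62]
0.32 0.08 [ 0.16  0.37  1.14 -0.22  1.64  1.61]
0.64 0 [ 0.29  0.44  1.16 -0.44  1.63  1.76]
0.64 0.08 [ 0.34  0.45  1.01 -0.44  1.77  1.74]
0.95 0 [ 0.45  0.55  1.02 -0.64  1.78  1.85]
0.95 0.08 [ 0.51  0.61  0.82 -0.65  1.93  1.82]
1.27 0 [ 0.59  0.74  0.83 -0.83  1.94  1.89]
1.27 0.08 [ 0.65  0.86  0.56 -0.87  2.09  1.82]
1.0
0.0 0 [-0.02  0.41  1.32 -0.    1.41  1.45]
0.0 0.08 [-0.02  0.37  1.23 -0.    1.54  1.45]
0.32 0 [ 0.18  0.4   1.26 -0.32  1.51  1.67]
0.32 0.08 [ 0.21  0.39  1.14 -0.32  1.65  1.66]
0.64 0 [ 0.37  0.5   1.14 -0.61  1.68  1.83]
0.64 0.08 [ 0.43  0.53  0.98 -0.62  1.81  1.81]
0.95 0 [ 0.53  0.68  0.97 -0.88  1.87  1.9 ]
0.95 0.08 [ 0.61  0.77  0.76 -0.9   2.    1.85]
1.27 0 [ 0.65  0.92  0.77 -1.16  2.05  1.88]
1.27 0.08 [ 0.73  1.1   0.45 -1.22  2.17  1.76]
```

```bash
python3 - <<'E'
from pic import *
import pickle
k=.7
s=r.get_state(); r.movel(s["eef_pos"]+[0,0,.14],feed=.25)
r.set_gripper(.05,40)
p,R=lidpose(0,k,back=.1); r.movep(p,R)
p,R=lidpose(0,k)
if r.movel(p,feed=.1,stop_force=8): print("hit",r.get_state()["eef_pos"],p); raise SystemExit
r.set_gripper(0.,40); s=r.get_state(); print("open",s["opening"],s["wrist_force"].round(1),s["time"])
if s["opening"]<.008: raise SystemExit
for th in np.linspace(0,1.25,11)[1:]:
    h=r.movel(*lidpose(th,k),feed=.1,stop_force=30); s=r.get_state(); print(round(th,2),h,s["opening"].round(4),s["wrist_force"].round(1),round(s["time"],2))
    if h: break
pickle.dump(snap("side","s4",(190,60,390,260),3),open("s4.pkl","wb"))
E
```

```text
open 0.010422221795032837 [-0.7  1.   3.5] 23.2Traceback (most recent call last):
  File "<stdin>", line 12, in <module>
AttributeError: 'float' object has no attribute 'round'
```

```bash
python3 - <<'E'
from pic import *
import pickle
k=.7; s=r.get_state(); print(s["eef_pos"],lidpose(.125,k)[0],s["opening"],s["wrist_force"].round(1))
for th in np.linspace(0,1.25,11)[2:]:
    h=r.movel(*lidpose(th,k),feed=.1,stop_force=30); s=r.get_state(); print(round(th,2),h,round(s["opening"],4),s["wrist_force"].round(1),round(s["time"],2))
    if h: break
pickle.dump(snap("side","s4",(190,60,390,260),3),open("s4.pkl","wb"))
E
```

```text
[0.6838225  0.0452416  0.16569835] [0.68357171 0.04513194 0.16563172] 0.010323610063180224 [ 1.7 -0.6  0.1]
0.25 False 0.0102 [ 3.7 -0.4  0.3] 23.98
0.38 False 0.0102 [ 3.7 -0.  -0.6] 24.38
0.5 False 0.0105 [ 3.2 -2.   2.1] 24.77
0.62 False 0.0105 [ 1.7 -3.   4.3] 25.16
0.75 False 0.0104 [ 0.9 -3.4  5.8] 25.55
0.88 False 0.0103 [-0.1 -3.   7.2] 25.94
1.0 False 0.0108 [-0.9 -2.6  8.4] 26.33
1.12 False 0.01 [-1.7 -1.5  9.5] 26.73
1.25 False 0.0104 [-3.  -0.9 11. ] 27.12
```

View pics/s4.png

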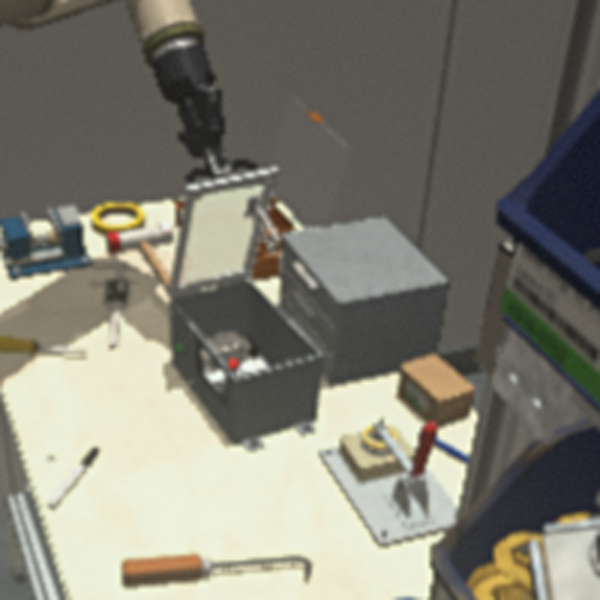

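The picture shows the lid standing up at (225,230), still held by the gripper, the red knob at (233,365) at the front, and the hook flat on the bench. Releasing.

```bash
python3 - <<'E'
from pic import *
import pickle
k=.7
r.set_gripper(.034)
s=r.get_state(); print(round(s["opening"],4),s["wrist_force"].round(1))
print(r.movel(lidpose(1.25,k,back=.1)[0],feed=.08,stop_force=10)); r.wait(.5)
s=r.get_state(); print(s["eef_pos"],s["wrist_force"].round(1),s["time"])
f=snap("side","s5",(190,60,390,260),3); P=world(f)
c,sn=np.cos(GY),np.sin(GY); d=P[...,:2]-GC; gx=d@[c,sn]; gy=d@[-sn,c]; z=P[...,2]
m=(abs(gx)<.06)&(gy>.0)&(gy<.2)&(z>.15)&(z<.34)
# lid frame: white/bright points; hinge-relative angle, measured on the underside plane
a=np.arctan2(z[m]-.112,.105-gy[m]); rad=np.hypot(z[m]-.112,.105-gy[m]); 
b=(rad>.08)&(rad<.23); print(len(a),np.percentile(a[b],[5,25,50,75,95]).round(3))
E
```

```text
0.034 [-0.1  0.1  0.4]
False
[0.66038047 0.27738575 0.36323942] [-0.2 -0.2  0.3] 29.4167
892 [1.21  1.244 1.253 1.265 1.441]
```

View pics/s5.png

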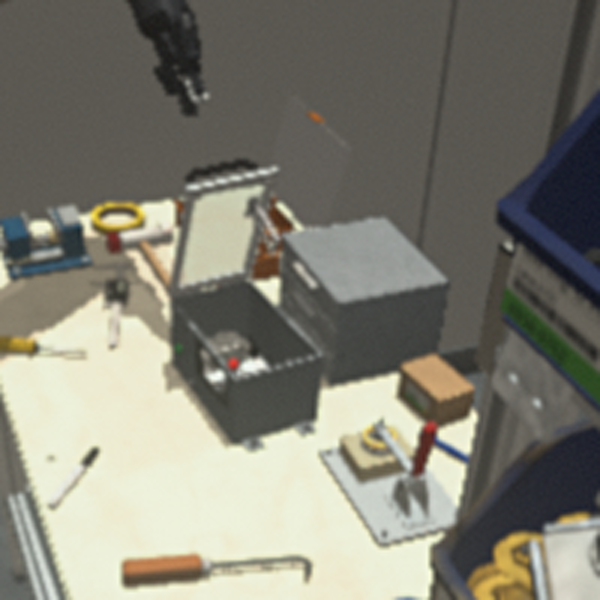

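The lid stands at about 1.25 rad, released, with the gripper clear of it. The hook lies flat and the bolt is drawn, so I'm handing in.

```bash
python3 -c "
from rig import r
r.job_done(); print(r.get_state()['time'])"
```

```text
the job is handed in; nothing more can be done
the job is handed in; nothing more can be done
```

The job is done and handed in at about 30 s of the 67 s allowed; no verdict was reported.

- **Bolt:** I took the hook by its handle, reached in through the window and drew the bolt to its stop. The red knob measured about 38 mm of travel, and a second pull moved it only 0.1 mm.
- **Hook:** I laid it flat back where it had been. In the last picture it is flat, the same way up as at first.
- **Lid:** I swung it up by its handle, let go and backed the gripper off. It measured about 1.25 rad after release and was still standing.
- **Other things:** the last pictures show no bystander moved, but I judged that by eye and did not measure it.

The largest wrist force I saw was about 14 N, at the bolt's stop. One script stopped on a Python printing error just as the lid began to lift. The lid was held in the grip and I carried on from there. None of my checks failed or disagreed by more than a few millimetres.

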